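Square up a row of tins with a straightedge

TASK

Pick up the straightedge by its black grip and, with its long yellow edge, push the three tins back into the tray as one straight row until all three stand flush and square against the sprung blue stop bar. Feel for the bar and press gently: do not drive it to the end of its travel, do not touch the tins with the robot, and leave the vial, scoop and plant anchor alone. Then lay the straightedge flat on the shelf on the open side of the tray, clear of it, and let go.

Things in the scene. Friction and masses are not known exactly. Their poses are not given: they have to be found in the camera images.
- tray: Fixed clear acrylic tray, 250 mm along its x (row direction) by 260 mm along its y, floor 4 mm thick. Walls 5 mm thick, 30 mm high (from the shelf) on the -x, +x and +y sides; the -y side is open: only the 4 mm floor edge there. Origin: centre of its underside, on the shelf (z = 0). Its +y axis is the direction in which the row is pushed.
- tray_back (a point): Foot of the tray's back wall inside (125 mm in +y from the tray's origin), tray axes. Before it stand a fixed grey housing and, before that, a sprung blue bar along the tray's x: 210 mm long, 7 to 37 mm above the shelf. The bar's free front face lies 40 to 85 mm from this point, anew each time and not reported: feel for it. It gives about 1 mm per 2 N; 10 mm counts as driven to the end; 2 to 5 mm is right.
- ruler: Loose aluminium straightedge lying flat: blade 200 mm along its x, 62 mm along its y, 8 mm thick, 0.2 kg. Origin: centre of its underside. The working edge is the long one at +y (31 mm from the origin), marked by a yellow strip with black ticks. Starts on the open (-y) side of the tray, working edge towards the tray within about 40 degrees.
- ruler_grip (a point): Centre (half-way along and up, 23 mm above the underside) of the straightedge's black upright grip ridge: 120 mm long along x, 12 mm thick along y, from 8 to 38 mm above the underside. It lies 20 mm in -y from the blade's centre line, so 51 mm behind the working edge. Axes as the straightedge's.
- tin1_mid (a point): Centre (31 mm above the underside) of the tin with the blue lid and band: loose upright aluminium box, 46 mm along its x, 60 mm along its y, 62 mm high, 0.13 to 0.25 kg, pushed along by 0.5 to 2.5 N. The tins stand on the tray floor about 62 mm apart along the tray's x, 30 to 85 mm on the -y side of its origin, turned up to 0.1 rad; which stands where varies.
- tin2_mid (a point): Centre (31 mm above the underside) of the tin with the orange lid and band: loose upright aluminium box, 46 mm along its x, 60 mm along its y, 62 mm high, 0.13 to 0.25 kg, pushed along by 0.5 to 2.5 N. The tins stand on the tray floor about 62 mm apart along the tray's x, 30 to 85 mm on the -y side of its origin, turned up to 0.1 rad; which stands where varies.
- tin3_mid (a point): Centre (31 mm above the underside) of the tin with the green lid and band: loose upright aluminium box, 46 mm along its x, 60 mm along its y, 62 mm high, 0.13 to 0.25 kg, pushed along by 0.5 to 2.5 N. The tins stand on the tray floor about 62 mm apart along the tray's x, 30 to 85 mm on the -y side of its origin, turned up to 0.1 rad; which stands where varies.
- vial: Empty glass vial with black twist cap standing upright, 28 mm across, 105 mm high; origin at the centre of its foot. Bystander, leave alone.
- scoop: Stainless scoop lying flat, 155 mm long along its x, 50 mm wide, 26 mm high; origin near its middle, on the shelf. Bystander, leave alone.
- anchor: Green plastic plant anchor lying flat, 130 mm long along its x, 52 mm wide, 8 mm high; origin near its middle, on the shelf. Bystander, leave alone.

How it is judged:
By the outcome, as a careful person would: the job done as asked, in the order asked, and still so for the second after the job is handed in, with the robot touching nothing.
It also fails if it takes over 72 s, if anything falls off the work surface, if the arm or the gripper's body presses on something with over 40 N, if the wrist force passes 120 N, or if a joint passes its speed limit or range.

ROBOT

A 6-joint arm with a two-finger parallel gripper is mounted at the origin on the work surface. World frame = base frame: x ahead of the robot, y to its left, z up, the work surface at z = 0. Lengths are in m, angles in rad, forces in N, time in s.
With the tool pointing down it reaches from about 0.275 to 0.85 m from the base axis. Payload 5.2 kg.
Tool frame: the origin (TCP) lies between the finger pads; the fingertips stand env.finger_overhang ahead of it and the grasp point (between the pads) lies 8 mm behind it (env.finger_overhang is the distance from the TCP to the fingertips, in m); z points along the fingers, y is the line along which they close (so a half turn about z gives the same grasp; the last joint's range is limited). The gripper opens to 85 mm and grips with 20 to 120 N. Pads are 22 mm wide; open, the fingers measure 114 mm over their backs; the gripper's body (76 mm by 85 mm) begins 54 mm behind the grasp point. The pads swing forward as they close: fully open they stand 13 mm farther back than shut.
Start: joints at [-1.309, 0.259, 1.535, -0, 1.348, -0.203], TCP at [0.247, -0.492, 0.242] pointing down, gripper open.
Joint ranges: [-3.14, 3.14], [-0.91, 2.08], [0.19, 2.58], [-1.22, 4.36], [0.22, 2.71], [-3.12, 3.12]. Speed limits (rad/s): [2.57, 2.57, 3.14, 3.14, 3.14, 3.14].

INTERFACE

Orientations are given as a rotation vector (axis times angle).
In Python, from bench import env, vision gives the robot as it stands.
- The arm moves only by the tool drive_tool, never from a script. Its argument "motion" is a list of rows, each a list of 5 numbers: the shift along the tool's x, y, z in cm, then the turn about the tool's z in rad, then the opening, from 0 (shut) to 1 (fully open). In form: [[tx, ty, tz, spin, grip], ...]. A call has 1 to 12 rows; each row shifts and turns the commanded pose from where the row before left it, along the tool's axes as they then stand; what a row does not reach is not made up. A row lasts 1/10 s, in which the tool goes at most 50 mm and 8.59 degrees, less where a joint would pass 70% of its speed; a pose out of reach is approached as far as the arm can. A call is refused whole if a number of a shift passes 5 or a number of a turn 0.15, either way. A call with a gripper value outside its range is refused whole. The fingers move at their own pace and stop on an object; "squeeze" is the grip in N (left out, the last holds). Time passes only in rows, so rows that do not move let the fingers close. It gives the time, the measured TCP pose, the force, the opening and the grip force at its end, in the units of the state.
- env.get_state(): the state, without advancing time (a new reading comes with each control period).
- vision.get_image(name): name is "scene" or "top"; returns the picture (420x560x3 uint8, red, green, blue); there is no depth.
- vision.camera_info(name): a dict with "fx", "fy", "cx", "cy" (pixels), "eye" and "attitude" of the camera in the world. Camera axes: x right, y down, z forward; pixel columns grow to the right and rows downward; lengths in m; the calibration is good to about 2 mm. A picture is of the moment at which its call begins. camera_info takes no time and is no camera call.
- env.sign_off(): hands the job in; it is judged then, once.
The state is a dict: "clock": time; "joint_pos": joint angles; "joint_vel": joint speeds; "effort": joint torques, N m; "ee_pos": TCP position; "eef_rot": TCP orientation; "force": force on the tool from outside, world axes, zero at the start; "ft_torque": the same for the moment, N m; "gripper_width": finger opening in m; "gripper_force": force on a finger pad.
Only numpy, scipy, OpenCV 4.12 (cv2) and the standard library are available. Lean on these libraries where they do the work, as an engineer would, in place of code of your own. Each camera call takes 0.05 s, during which the arm holds its last target. There are 200 camera calls.

## Working session

There is one attempt and no reset: what is moved stays moved. The work goes in short steps, Python scripts to look and compute and a tool call to move; the robot and the scene stay as the last step left them, time stands still between calls to the robot, and variables do not carry over. Pictures are saved under pics/ and viewed, at most 13 in all, crops included, and the job is handed in when it is done.

Besides the shell and the picture viewer there is one more tool, called by a JSON object that holds its "name" and its "arguments". drive_tool: Moves the arm, as the interface text tells. Its arguments: {"type":"object","properties":{"motion":{"type":"array","items":{"type":"array","items":{"type":"number"}}},"squeeze":{"type":"number"}},"required":["motion"]}

```bash
mkdir -p pics; ls; python3 - <<'E'
from bench import env, vision
import cv2
for n in("top","scene"):
    cv2.imwrite(f"pics/{n}0.png",cv2.resize(vision.get_image(n)[...,::-1],(800,600),interpolation=cv2.INTER_CUBIC))
    print(vision.camera_info(n))
print(env.get_state(),env.finger_overhang)
E
```

```text
pics
{'fx': 497.1396687448553, 'fy': 497.1396687448553, 'cx': 282.9796509846339, 'cy': 207.5635640783204, 'eye': array([0.41814534, 0.00852013, 1.386131  ]), 'attitude': array([-2.1383294 ,  2.18933503, -0.14699237])}
{'fx': 479.72950062522705, 'fy': 479.72950062522705, 'cx': 279.7397162718273, 'cy': 208.23392353833088, 'eye': array([0.94426305, 0.2950178 , 0.88463347]), 'attitude': array([-1.24590743, -2.53949748,  0.66485895])}
{'clock': 0.1, 'joint_pos': array([-1.30880320e+00,  2.59271903e-01,  1.53599368e+00, -2.77983459e-05,
        1.34796853e+00, -2.02787332e-01]), 'joint_vel': array([ 0.00166548, -0.0016802 , -0.00191493,  0.00144407,  0.00237151,
       -0.00194644]), 'effort': array([ 2.14452062e-03, -4.46969962e+01, -2.91246307e+01, -2.50682097e-04,
        6.39087637e-03,  2.43217755e-05]), 'ee_pos': array([ 0.24642264, -0.49119654,  0.2415488 ]), 'eef_rot': array([-3.05554446e+00, -7.23153582e-01,  1.18814218e-04]), 'force': array([-0.27492802,  0.80597813,  0.25542883]), 'ft_torque': array([0.01655946, 0.00927063, 0.06809776]), 'gripper_force': 0.0, 'gripper_width': 0.08510391759207919} 0.011
```

View pics/top0.png

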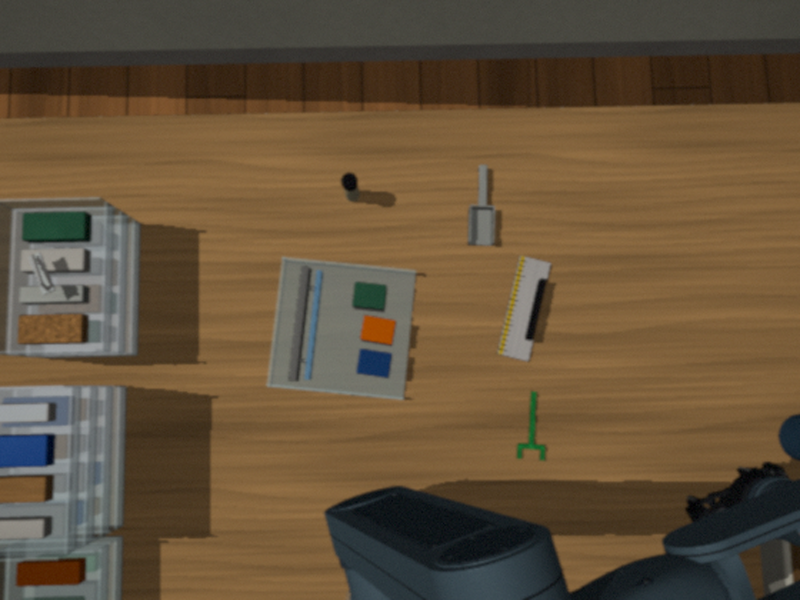

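View pics/scene0.png

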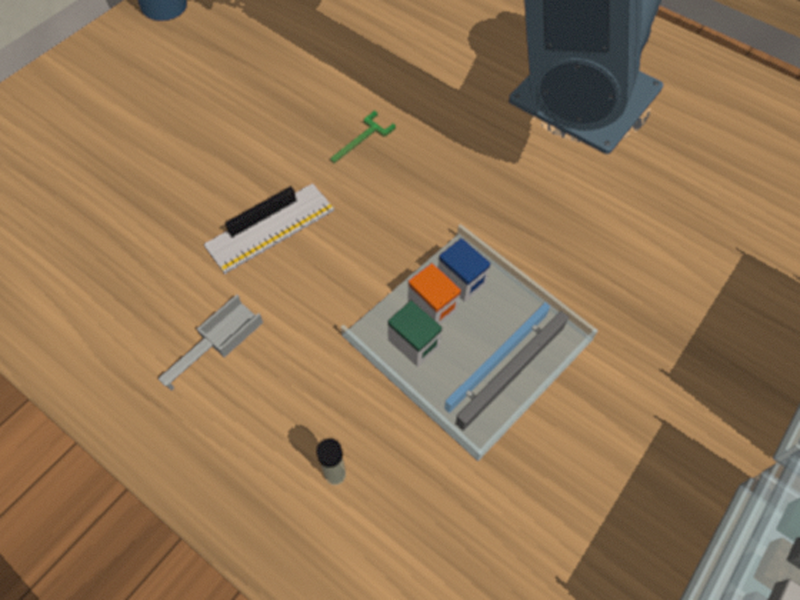

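The top view shows the tray at about (340,328), with the tins in a row on its open right side. The ruler is at (525,308), the anchor at (532,430), the scoop at (483,210) and the vial at (350,185). I'll enlarge the middle of it.

```bash
cat > h.py <<'E'
from bench import env, vision
import cv2, numpy as np
from scipy.spatial.transform import Rotation as R
def px2w(n,uv,z):
    c=vision.camera_info(n); uv=np.atleast_2d(uv).astype(float)
    d=np.c_[(uv[:,0]-c['cx'])/c['fx'],(uv[:,1]-c['cy'])/c['fy'],np.ones(len(uv))]
    d=R.from_rotvec(c['attitude']).apply(d); e=c['eye']
    return e+d*((z-e[2])/d[:,2])[:,None]
def w2px(n,p):
    c=vision.camera_info(n); q=R.from_rotvec(c['attitude']).inv().apply(np.atleast_2d(p)-c['eye'])
    return np.c_[q[:,0]/q[:,2]*c['fx']+c['cx'],q[:,1]/q[:,2]*c['fy']+c['cy']]
def crop(n,x0,y0,w,h,s,f):
    cv2.imwrite(f,cv2.resize(vision.get_image(n)[y0:y0+h,x0:x0+w,::-1],None,fx=s,fy=s,interpolation=cv2.INTER_CUBIC))
E
python3 -c "
from h import *
crop('top',180,170,220,120,3.6,'pics/c1.png')
crop('scene',130,100,300,220,2.6,'pics/c2.png')"
```

```text
(no output)
```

View pics/c1.png

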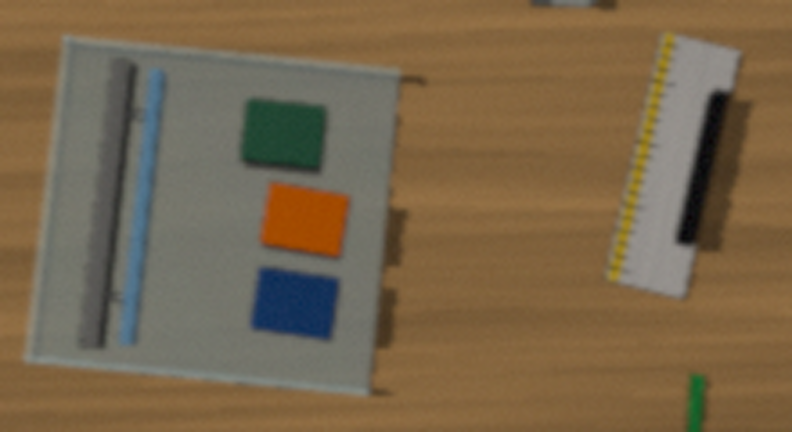

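View pics/c2.png

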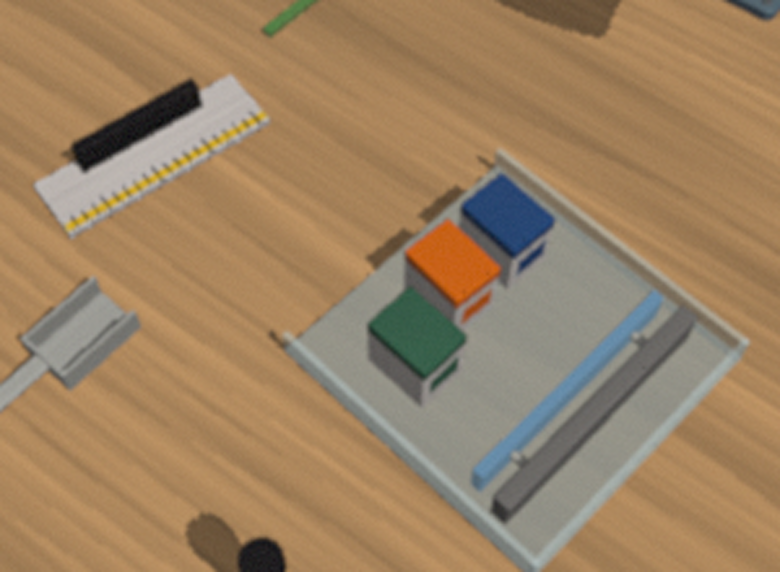

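The top crop gives these pixel positions:
- Tray corners: (66,38), (400,70), (372,393), (28,360)
- Ruler blade corners: (663,33), (742,50), (686,298), (608,278)
- Grip top: (712,91) to (693,244)
- Tin lids: centres about (284,134), (305,219) and (295,303)

The bar's front face runs from about (163,72) to (136,343).

```bash
python3 - <<'E'
from h import *
f=lambda p,z: px2w('top',np.array(p)/3.6+[180-.36,170-.36],z)[:,:2]
T=f([(66,38),(400,70),(372,393),(28,360)],.03)
print('tray',T,T.mean(0)); 
y=(T[0]+T[3]-T[1]-T[2]);print('depth',np.linalg.norm(y)/2,'w',np.linalg.norm(T[0]-T[3]),np.linalg.norm(T[1]-T[2]))
x=(T[0]+T[1]-T[2]-T[3]); print('yang',np.arctan2(*y[::-1]),'xang',np.arctan2(*x[::-1]))
yh=y/np.linalg.norm(y); c=T.mean(0)
xh=np.array([yh[1],-yh[0]]); loc=lambda q:np.c_[(q-c)@xh,(q-c)@yh]*1000
B=f([(663,33),(742,50),(686,298),(608,278)],.008);b=B.mean(0)
l=B[0]+B[1]-B[2]-B[3];print('ruler',b,'dir',np.arctan2(*l[::-1]),np.linalg.norm(l)/2,'loc',loc(B))
G=f([(712,91),(730,93),(693,244),(676,241)],.038);l=G[0]+G[1]-G[2]-G[3];print('grip',G.mean(0),np.arctan2(*l[::-1]),np.linalg.norm(l)/2)
for n,p in dict(g=[(247,98),(327,105),(320,171),(241,163)],o=[(270,182),(349,190),(341,256),(261,247)],b=[(259,267),(339,276),(331,339),(251,329)]).items(): print(n,loc(f(p,.062)).round())
print('bar',loc(f([(163,72),(136,343)],.037)).round(1))
s=env.get_state(); r=R.from_rotvec(s['eef_rot']).as_matrix(); print(r.round(3), s['force'])
E
```

```text
tray [[ 0.66686388  0.22193425]
 [ 0.63626854 -0.03368265]
 [ 0.39151543 -0.00625156]
 [ 0.42234439  0.25120377]] [0.52924806 0.10830095]
depth 0.25836798382453413 w 0.24626507296322503 0.24628550417393305
yang 1.4516448055578675 xang -0.11537291564855515
ruler [ 0.56146148 -0.24581903] dir -0.2646027769931753 0.19811365553936097 loc [[ 175.82469735 -330.80953514]
 [ 168.35538093 -393.46488425]
 [ -28.72125339 -363.92407237]
 [ -19.14205757 -302.92158245]]
grip [ 0.5554316  -0.26136588] -0.2827242412200169 0.1188497788432043
g [[ 86. -16.]
 [ 86. -76.]
 [ 36. -76.]
 [ 37. -17.]]
o [[ 25. -40.]
 [ 24. -99.]
 [-25. -97.]
 [-24. -38.]]
b [[-39. -38.]
 [-40. -97.]
 [-86. -96.]
 [-85. -37.]]
bar [[ 103.    51.5]
 [-102.8   49.2]]
[[ 0.894  0.448 -0.   ]
 [ 0.448 -0.894  0.001]
 [ 0.    -0.001 -1.   ]] [ 0.18242972 -0.25026171  0.24469385]
```

{"name": "drive_tool", "arguments": {"motion": [[3,-0.5,0,0,0.6],[4,-0.7,0,0,0.6],[4,-0.7,0,0,0.6],[4,-0.7,0,0,0.6],[4,-0.7,0,0,0.6],[4,-0.7,0,0,0.6],[4,-0.7,0,0,0.6],[4,-0.7,0,0,0.6],[4,-0.7,0,0,0.6],[2.9,-0.4,0,0,0.6],[0,0,0,0.14,0.6],[0,0,0,0.14,0.6]]}}

```text
clock: 1.4
ee_pos: [0.557, -0.2624, 0.2417]
eef_rot: [-3.128, -0.285, 0.001]
force: [-0.3, 0.0, -0.6]
gripper_width: 0.0515
gripper_force: 0.0
```

{"name": "drive_tool", "arguments": {"motion": [[0,0,2,0.14,0.6],[0,0,3,0.14,0.6],[0,0,3,0.14,0.6],[0,0,2,0.035,0.6],[0,0,1,0,0.6],[0,0,0,0,0.6],[0,0,0,0,0.6],[0,0,0,0,0.6]]}}

```text
clock: 2.2
ee_pos: [0.557, -0.2643, 0.1339]
eef_rot: [3.112, -0.422, 0.004]
force: [0.8, 0.9, 0.7]
gripper_width: 0.0513
gripper_force: 0.0
```

```bash
cat >> h.py <<'E'
def to(x,y,z,ang):
    """tool-axis shift (cm) and spin to bring tool x axis to world yaw ang, TCP to x,y,z"""
    s=env.get_state(); r=R.from_rotvec(s['eef_rot']).as_matrix(); a=np.arctan2(r[1,0],r[0,0])
    print('t',round(s['clock'],2),'pos',s['ee_pos'].round(4),'yaw',round(a,4),'down',r[:,2].round(3),'F',s['force'].round(2),'M',s['ft_torque'].round(2),'w',round(s['gripper_width'],4),round(s['gripper_force'],1),'j',s['joint_pos'].round(2))
    print('shift cm',(r.T@(np.array([x,y,z])-s['ee_pos'])*100).round(2),'spin',round(a-ang,3))
E
python3 -c "
from h import *
to(.556,-.263,.022,-.27)
crop('top',300,165,120,120,5,'pics/c3.png')"
```

```text
t 2.2 pos [ 0.557  -0.2643  0.1339] yaw -0.2697 down [ 0.002 -0.002 -1.   ] F [0.75 0.95 0.67] M [ 0.01  0.05 -0.05] w 0.0513 0.0 j [-0.62  0.46  1.51 -0.    1.16  1.22]
shift cm [-0.16 -0.11 11.19] spin 0.0
```

View pics/c3.png

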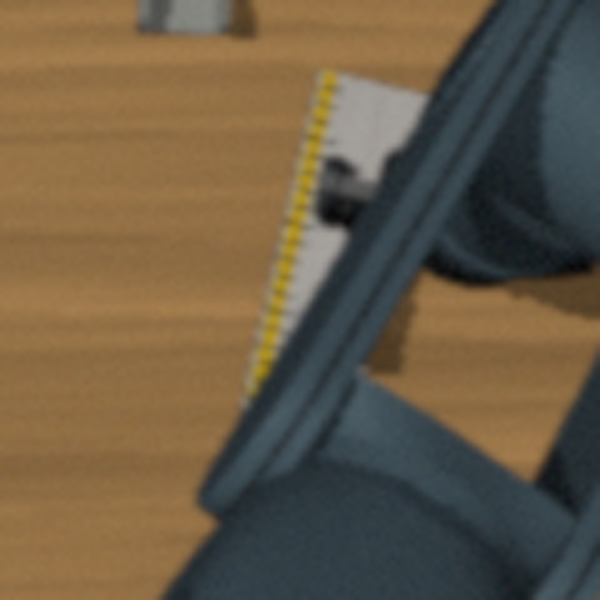

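The ruler's yellow edge runs from (328,75) to (250,400), and the front finger at (340,190) is over the blade. The arm is lined up, so I'll descend and grip.

{"name": "drive_tool", "arguments": {"motion": [[-0.05,-0.1,3,0,0.6],[0,0,3,0,0.6],[0,0,2.5,0,0.6],[0,0,1.5,0,0.6],[0,0,0.7,0,0.6],[0,0,0.4,0,0.6],[0,0,0,0,0.6],[0,0,0,0,0.5],[0,0,0,0,0.4]], "squeeze": 40}}

```text
clock: 3.15
ee_pos: [0.5567, -0.263, 0.0224]
eef_rot: [3.112, -0.423, 0.003]
force: [0.0, -0.0, 0.1]
gripper_width: 0.0341
gripper_force: 0.0
```

{"name": "drive_tool", "arguments": {"motion": [[0,0,0,0,0.3],[0,0,0,0,0.2],[0,0,0,0,0.1],[0,0,0,0,0],[0,0,0,0,0],[0,0,0,0,0],[0,0,0,0,0],[0,0,0,0,0]], "squeeze": 70}}

```text
clock: 3.95
ee_pos: [0.5563, -0.2627, 0.0219]
eef_rot: [3.113, -0.423, 0.001]
force: [-0.8, -0.0, 5.1]
gripper_width: 0.0109
gripper_force: 69.7
```

```bash
python3 -c "
from h import *
to(.556,-.263,.022,-.27)"
```

```text
t 3.95 pos [ 0.5563 -0.2627  0.0219] yaw -0.2702 down [ 0.001 -0.    -1.   ] F [-0.76 -0.    5.05] M [ 0.17  0.14 -0.06] w 0.0109 69.7 j [-0.62  0.59  1.61  0.    0.94  1.22]
shift cm [-0.02  0.03 -0.01] spin -0.0
```

```bash
cat >> h.py <<'E'
def angs():
    im=vision.get_image('top'); h=cv2.cvtColor(im,cv2.COLOR_RGB2HSV)
    out={}
    for n,lo,hi,z in (('bar',(98,90,110),(112,190,255),.037),('strip',(22,130,120),(32,255,255),None)):
        m=cv2.inRange(h,lo,hi); m[:,:180]=0; m[:,400:]=0; m[:165]=0; m[300:]=0
        m=max_cc(m) if n=='bar' else m
        v,u=np.nonzero(m)
        zz=z if z else env.get_state()['ee_pos'][2]-.0219+.008
        p=px2w('top',np.c_[u,v],zz)[:,:2]
        l=cv2.fitLine(p.astype(np.float32),cv2.DIST_HUBER,0,.001,.001).ravel()
        a=np.arctan2(l[1],l[0]); a=(a+np.pi/2)%np.pi-np.pi/2
        out[n]=a; print(n,len(u),'ang',round(a,4),'mean',p.mean(0).round(4),p.min(0).round(3),p.max(0).round(3))
    return out
def max_cc(m):
    k,l,s,_=cv2.connectedComponentsWithStats(m,connectivity=8); return (l==1+np.argmax(s[1:,4])).astype(np.uint8)
E
python3 -c "
from h import *
angs()"
```

```text
bar 197 ang -0.1218 mean [0.5341 0.1641] [0.436 0.15 ] [0.637 0.179]
strip 88 ang -0.2713 mean [ 0.5985 -0.2278] [ 0.524 -0.247] [ 0.664 -0.205]
```

{"name": "drive_tool", "arguments": {"motion": [[0,0,-0.5,0,0],[0,0,-0.8,0,0],[0,0,0,0,0],[0,0,0,0,0],[0,0,0,0,0]]}}

```text
clock: 4.5
ee_pos: [0.5558, -0.2624, 0.0341]
eef_rot: [-3.113, 0.423, 0.001]
force: [0.1, -0.7, -2.3]
gripper_width: 0.0107
gripper_force: 68.8
```

```bash
python3 -c "
from h import *
angs()
c=np.array([.5292,.1083]);a=-.115
xh=np.array([np.cos(a),np.sin(a)]);yh=np.array([-xh[1],xh[0]])
for d in (-.25-.0,-.16): print(c+yh*d)
to(*(c+yh*-.22),.033,a)"
```

```text
bar 194 ang -0.1235 mean [0.5359 0.1639] [0.436 0.15 ] [0.637 0.179]
strip 95 ang -0.2735 mean [ 0.5954 -0.2266] [ 0.523 -0.248] [ 0.662 -0.206]
[ 0.50051333 -0.1400487 ]
[ 0.51084053 -0.05064317]
t 4.55 pos [ 0.5558 -0.2624  0.034 ] yaw -0.2702 down [-0.001  0.    -1.   ] F [ 0.71 -0.31 -2.2 ] M [-0.05 -0.01 -0.03] w 0.0106 68.8 j [-0.62  0.57  1.61 -0.    0.96  1.22]
shift cm [ -9.06 -13.28   0.11] spin -0.155
```

{"name": "drive_tool", "arguments": {"motion": [[-0.6,-0.8,0,0,0],[-1.2,-1.5,0,0,0],[-1.2,-1.5,0,0,0],[-1.2,-1.5,0,0,0],[-0.6,-0.7,0,0,0],[0,0,0,-0.08,0],[0,0,0,-0.07,0]]}}

```text
clock: 5.25
ee_pos: [0.5257, -0.1914, 0.0344]
eef_rot: [3.136, -0.183, 0.0]
force: [-0.9, -0.5, -1.2]
gripper_width: 0.0111
gripper_force: 68.8
```

{"name": "drive_tool", "arguments": {"motion": [[-0.3,-1,0,0,0],[-0.5,-2,0,0,0],[-0.5,-2,0,0,0],[-0.5,-2,0,0,0],[-0.5,-2,0,0,0],[-0.5,-2,0,0,0],[-0.4,-1.3,0,0,0],[0,-0.5,0,0,0],[0,0,0,0,0],[0,0,0,0,0],[0,0,0,0,0]]}}

```text
clock: 6.35
ee_pos: [0.5097, -0.0618, 0.0344]
eef_rot: [3.136, -0.19, 0.001]
force: [0.2, -0.6, -1.3]
gripper_width: 0.0106
gripper_force: 68.8
```

```bash
python3 -c "
from h import *
angs()
to(.5089,-.0605,.033,-.12)
crop('top',180,160,220,140,3.6,'pics/c4.png')"
```

```text
bar 195 ang -0.1225 mean [0.5368 0.1638] [0.436 0.15 ] [0.637 0.179]
strip 33 ang -0.1064 mean [ 0.4718 -0.0123] [ 0.429 -0.017] [ 0.502 -0.007]
t 6.4 pos [ 0.5096 -0.0618  0.0343] yaw -0.1213 down [ 0. -0. -1.] F [ 0.14 -0.45 -1.83] M [-0.04 -0.03  0.04] w 0.0104 68.8 j [-0.34  0.43  1.87 -0.    0.84  1.35]
shift cm [-0.09 -0.12  0.13] spin -0.001
```

View pics/c4.png

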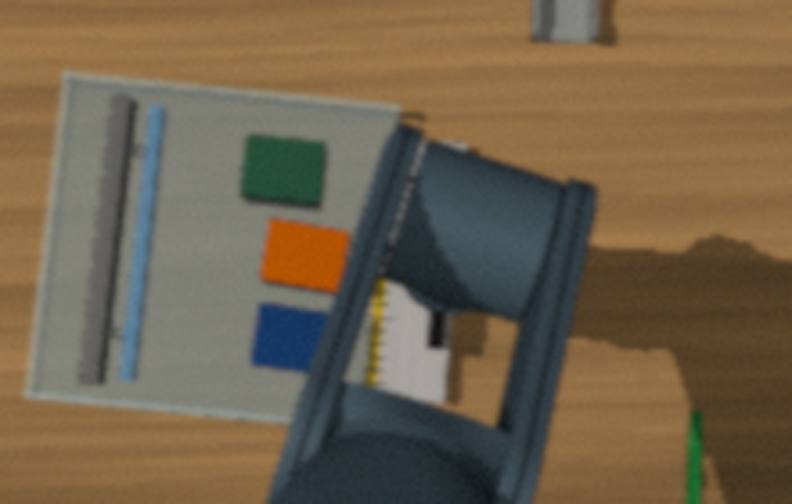

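The ruler is square to the tray opening, with its yellow edge at (378,285)–(372,380), just short of the tins. I'll lower it 2 mm and push.

{"name": "drive_tool", "arguments": {"motion": [[-0.05,-0.3,0.2,0,0],[0,-0.5,0,0,0],[0,-0.5,0,0,0],[0,-0.5,0,0,0],[0,-0.5,0,0,0],[0,-0.5,0,0,0],[0,-0.5,0,0,0],[0,-0.5,0,0,0],[0,-0.5,0,0,0],[0,-0.5,0,0,0],[0,-0.5,0,0,0],[0,-0.5,0,0,0]]}}

```text
clock: 7.65
ee_pos: [0.5159, -0.0031, 0.0324]
eef_rot: [3.136, -0.189, 0.0]
force: [-0.4, -2.3, -0.9]
gripper_width: 0.0107
gripper_force: 68.9
```

{"name": "drive_tool", "arguments": {"motion": [[0,-0.4,0,0,0],[0,-0.4,0,0,0],[0,-0.4,0,0,0],[0,-0.4,0,0,0],[0,-0.4,0,0,0],[0,-0.3,0,0,0],[0,-0.3,0,0,0],[0,-0.3,0,0,0],[0,-0.3,0,0,0],[0,-0.3,0,0,0]]}}

```text
clock: 8.65
ee_pos: [0.52, 0.0316, 0.0323]
eef_rot: [3.136, -0.189, 0.0]
force: [-0.8, -3.5, -0.3]
gripper_width: 0.0103
gripper_force: 69.1
```

```bash
python3 -c "
from h import *
c=np.array([.5292,.1083]);a=-.12;yh=np.array([-np.sin(a),np.cos(a)])
angs()
to(*(c+yh*-.061),.032,a)
for i in range(5):
  vision.get_image('top'); s=env.get_state();print(s['force'].round(2)@np.r_[yh,0],s['ft_torque'].round(3))
crop('scene',220,130,210,210,2.8,'pics/c5.png')"
```

```text
bar 196 ang -0.1233 mean [0.5359 0.1639] [0.436 0.15 ] [0.637 0.179]
strip 25 ang -0.1145 mean [0.5007 0.0794] [0.428 0.063] [0.621 0.088]
t 8.7 pos [0.52   0.032  0.0323] yaw -0.1203 down [ 0.  0. -1.] F [-0.13 -2.41 -0.74] M [-0.34 -0.01  0.05] w 0.0112 69.0 j [-0.15  0.45  1.85  0.    0.84  1.54]
shift cm [-0.   -1.58  0.03] spin -0.0
-0.196023690278381 [-0.129 -0.005 -0.044]
-0.06541033576906409 [-0.011  0.02  -0.046]
0.8543738536385613 [-0.041 -0.013 -0.049]
-0.009289391089885843 [ 0.001 -0.013 -0.059]
0.23109134016759272 [-0.024  0.024 -0.03 ]
```

View pics/c5.png

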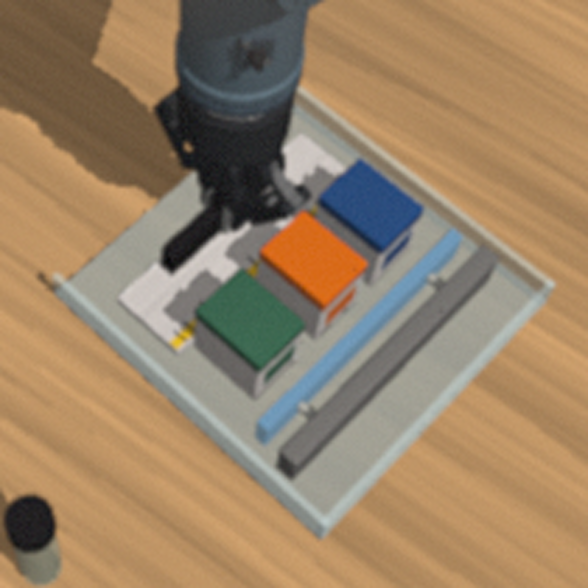

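All three tins stand in a row on the yellow edge, about 15 mm short of the bar. I'll close in slowly and feel for it.

{"name": "drive_tool", "arguments": {"motion": [[0,-0.2,0,0,0],[0,-0.2,0,0,0],[0,-0.2,0,0,0],[0,-0.2,0,0,0],[0,-0.2,0,0,0],[0,-0.1,0,0,0],[0,-0.1,0,0,0]]}}

```text
clock: 9.7
ee_pos: [0.5214, 0.0434, 0.0323]
eef_rot: [3.136, -0.188, -0.0]
force: [-1.5, -1.9, -2.2]
gripper_width: 0.0107
gripper_force: 68.7
```

{"name": "drive_tool", "arguments": {"motion": [[0,-0.1,0,0,0]]}}

```text
clock: 9.8
ee_pos: [0.5215, 0.0444, 0.0323]
eef_rot: [-3.136, 0.189, 0.0]
force: [0.1, -1.7, -2.9]
gripper_width: 0.0108
gripper_force: 68.6
```

{"name": "drive_tool", "arguments": {"motion": [[0,-0.1,0,0,0]]}}

```text
clock: 9.9
ee_pos: [0.5216, 0.0453, 0.0323]
eef_rot: [-3.136, 0.189, 0.0]
force: [0.2, -2.7, -2.6]
gripper_width: 0.0111
gripper_force: 68.7
```

{"name": "drive_tool", "arguments": {"motion": [[0,-0.1,0,0,0]]}}

```text
clock: 10.0
ee_pos: [0.5218, 0.0463, 0.0323]
eef_rot: [3.136, -0.189, -0.0]
force: [-0.4, -1.2, -3.2]
gripper_width: 0.0109
gripper_force: 68.7
```

{"name": "drive_tool", "arguments": {"motion": [[0,-0.1,0,0,0]]}}

```text
clock: 10.1
ee_pos: [0.522, 0.0473, 0.0323]
eef_rot: [-3.136, 0.189, -0.0]
force: [-0.2, -1.6, -2.8]
gripper_width: 0.0111
gripper_force: 68.7
```

{"name": "drive_tool", "arguments": {"motion": [[0,-0.1,0,0,0]]}}

```text
clock: 10.2
ee_pos: [0.522, 0.0483, 0.0323]
eef_rot: [-3.136, 0.189, 0.0]
force: [0.6, -2.3, -3.7]
gripper_width: 0.011
gripper_force: 68.7
```

{"name": "drive_tool", "arguments": {"motion": [[0,-0.1,0,0,0]]}}

```text
clock: 10.3
ee_pos: [0.5222, 0.0493, 0.0323]
eef_rot: [3.136, -0.189, 0.0]
force: [-0.7, -2.2, -2.6]
gripper_width: 0.0109
gripper_force: 68.7
```

{"name": "drive_tool", "arguments": {"motion": [[0,-0.1,0,0,0]]}}

```text
clock: 10.4
ee_pos: [0.5223, 0.0503, 0.0323]
eef_rot: [3.136, -0.189, -0.0]
force: [-0.6, -3.2, -2.1]
gripper_width: 0.0102
gripper_force: 68.8
```

```bash
python3 -c "
from h import *
to(.52,.05,.032,-.12)
angs()"
```

```text
t 10.4 pos [0.5223 0.0503 0.0323] yaw -0.1202 down [-0. -0. -1.] F [-0.6  -3.21 -2.08] M [-0.6   0.11  0.01] w 0.0102 68.8 j [-0.12  0.45  1.84 -0.    0.85  1.57]
shift cm [-0.22  0.05  0.03] spin -0.0
bar 52 ang -0.1104 mean [0.5975 0.1576] [0.563 0.15 ] [0.637 0.164]
strip 24 ang -0.1226 mean [0.5063 0.0977] [0.431 0.082] [0.624 0.107]
```

{"name": "drive_tool", "arguments": {"motion": [[0,-0.1,0,0,0]]}}

```text
clock: 10.55
ee_pos: [0.5223, 0.051, 0.0323]
eef_rot: [3.135, -0.188, -0.0]
force: [-2.4, -5.4, -1.5]
gripper_width: 0.0108
gripper_force: 68.9
```

{"name": "drive_tool", "arguments": {"motion": [[0,-0.1,0,0,0]]}}

```text
clock: 10.65
ee_pos: [0.5223, 0.0517, 0.0324]
eef_rot: [3.135, -0.188, -0.001]
force: [-2.6, -6.3, -0.9]
gripper_width: 0.0107
gripper_force: 69.0
```

```bash
python3 -c "
from h import *
to(.52,.05,.032,-.12)
crop('scene',250,165,180,140,4.2,'pics/c6.png')"
```

```text
t 10.65 pos [0.5223 0.0517 0.0324] yaw -0.1201 down [-0.    -0.001 -1.   ] F [-2.57 -6.29 -0.92] M [-1.11  0.33 -0.12] w 0.0107 69.0 j [-0.11  0.45  1.84 -0.    0.85  1.58]
shift cm [-0.21  0.2   0.04] spin -0.0
```

View pics/c6.png

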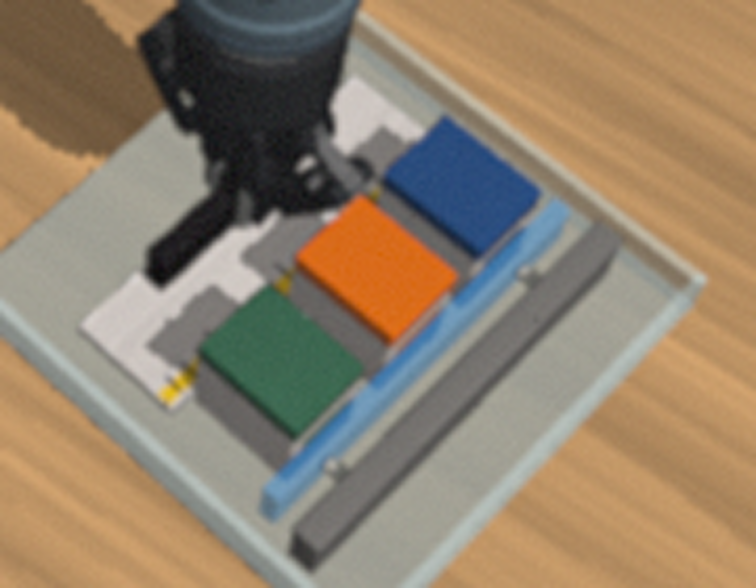

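The tins now touch the bar. The force has risen from about 2.5 N to 6.5 N. I'll press about 1.5 mm more and watch the moment for squareness.

{"name": "drive_tool", "arguments": {"motion": [[0,-0.1,0,0,0]]}}

```text
clock: 10.8
ee_pos: [0.5224, 0.0524, 0.0324]
eef_rot: [3.135, -0.188, -0.001]
force: [-1.4, -7.3, -0.9]
gripper_width: 0.0111
gripper_force: 69.2
```

{"name": "drive_tool", "arguments": {"motion": [[0,-0.07,0,0,0]]}}

```text
clock: 10.9
ee_pos: [0.5224, 0.0529, 0.0324]
eef_rot: [3.134, -0.188, -0.001]
force: [-2.4, -9.4, -1.0]
gripper_width: 0.0108
gripper_force: 69.2
```

```bash
python3 -c "
from h import *
to(.52,.05,.032,-.12)
F=[]
for i in range(6):
  vision.get_image('top'); s=env.get_state();F.append(np.r_[s['force'],s['ft_torque']])
print(np.array(F).round(2)); to(.52,.05,.032,-.12)
"
```

```text
t 10.9 pos [0.5224 0.0529 0.0324] yaw -0.1199 down [-0.001 -0.002 -1.   ] F [-2.38 -9.37 -1.03] M [-1.55  0.4  -0.14] w 0.0108 69.2 j [-0.11  0.45  1.84 -0.    0.85  1.58]
shift cm [-0.21  0.31  0.04] spin 0.0
[[-2.76 -7.55 -0.21 -1.35  0.37 -0.06]
 [-2.31 -7.73 -1.1  -1.33  0.3  -0.09]
 [-2.13 -7.09 -1.45 -1.27  0.3  -0.1 ]
 [-2.29 -7.43 -0.81 -1.3   0.31 -0.08]
 [-1.84 -7.48 -0.88 -1.27  0.34 -0.1 ]
 [-1.88 -8.04 -1.05 -1.35  0.29 -0.11]]
t 11.2 pos [0.5224 0.0529 0.0324] yaw -0.12 down [-0.001 -0.001 -1.   ] F [-1.88 -8.04 -1.05] M [-1.35  0.29 -0.11] w 0.0104 69.0 j [-0.11  0.45  1.84 -0.    0.85  1.58]
shift cm [-0.21  0.32  0.04] spin -0.0
```

It is pressed in about 3 mm at 7.6 N, and the moment is balanced, so the row is square. I'll back off gently and straight.

{"name": "drive_tool", "arguments": {"motion": [[0,0.05,0,0,0],[0,0.05,0,0,0],[0,0.05,0,0,0],[0,0.05,0,0,0],[0,0.05,0,0,0],[0,0.05,0,0,0],[0,0.05,0,0,0],[0,0.05,0,0,0],[0,0.1,0,0,0],[0,0.2,0,0,0],[0,0.3,0,0,0],[0,0.5,0,0,0]]}}

```text
clock: 12.4
ee_pos: [0.5209, 0.0388, 0.0323]
eef_rot: [-3.136, 0.188, -0.0]
force: [-0.3, 0.9, -2.4]
gripper_width: 0.0108
gripper_force: 68.9
```

{"name": "drive_tool", "arguments": {"motion": [[0,1,0,0,0],[0,1.5,0,0,0],[0,2,0,0,0],[0,2,0,0,0],[0,2,0,0,0],[0,2,0,0,0],[0,2,0,0,0],[0,2,0,0,0],[0,1,0,0,0],[0,0,0,0,0],[0,0,0,0,0]]}}

```text
clock: 13.5
ee_pos: [0.502, -0.1149, 0.0323]
eef_rot: [-3.135, 0.19, 0.001]
force: [-0.5, 0.8, -1.3]
gripper_width: 0.011
gripper_force: 68.9
```

```bash
python3 -c "
from h import *
c=np.array([.5292,.1083]);a=-.12;yh=np.array([-np.sin(a),np.cos(a)])
to(*(c+yh*-.226),.0225,a)
crop('top',190,165,200,135,4,'pics/c7.png')
im=vision.get_image('scene')[165:305,250:430,::-1]
cv2.imwrite('pics/c8.png',cv2.resize(im,None,fx=4.2,fy=4.2,interpolation=cv2.INTER_CUBIC))"
```

```text
t 13.5 pos [ 0.502  -0.1149  0.0323] yaw -0.1213 down [-0.  0. -1.] F [-0.5   0.81 -1.33] M [-0.01 -0.03 -0.08] w 0.011 68.9 j [-0.44  0.44  1.87  0.    0.84  1.25]
shift cm [0.03 0.12 0.98] spin -0.001
```

View pics/c7.png

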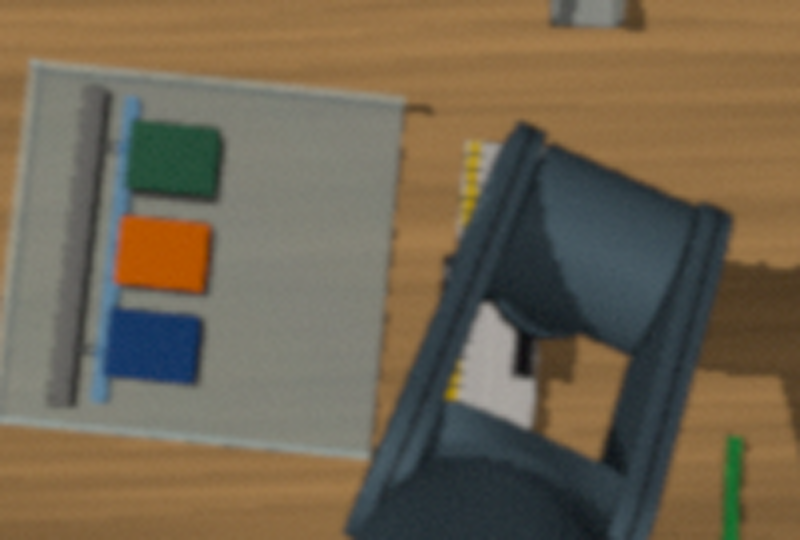

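The three tins stand in line against the bar, with fronts at about x = 127, 116 and 106. The ruler's edge at (470,145)–(452,400) is clear of the tray. I'll check for gaps in the scene view.

View pics/c8.png

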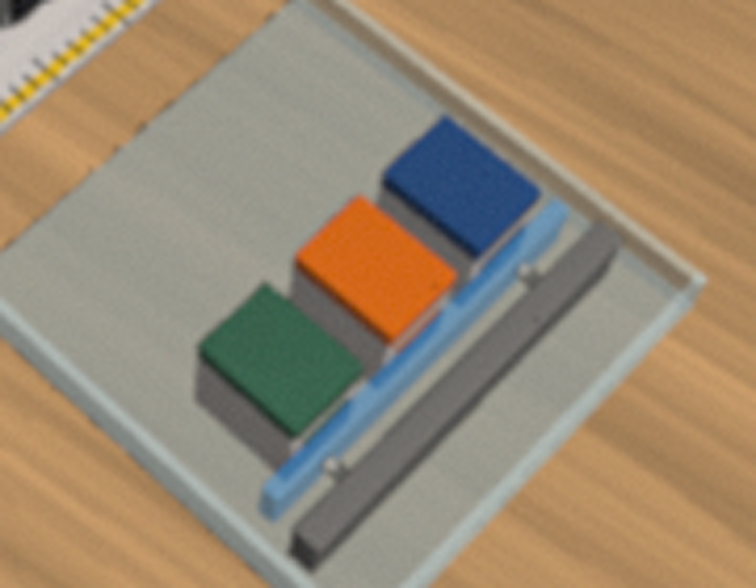

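{"name": "drive_tool", "arguments": {"motion": [[0,0,0.3,0,0],[0,0,0.3,0,0],[0,0,0.2,0,0],[0,0,0.1,0,0],[0,0,0.08,0,0],[0,0,0,0,0],[0,0,0,0,0]]}}

```text
clock: 14.3
ee_pos: [0.5024, -0.1149, 0.0225]
eef_rot: [3.136, -0.189, 0.0]
force: [0.6, 0.7, -1.8]
gripper_width: 0.0105
gripper_force: 68.9
```

All three tins are flush with the bar, with no gaps visible at (300,440), (390,345) or (480,260). I'll set the ruler down.

{"name": "drive_tool", "arguments": {"motion": [[0,0,0.05,0,0],[0,0,0.05,0,0],[0,0,0,0,0],[0,0,0,0,0]]}}

```text
clock: 14.7
ee_pos: [0.5025, -0.1149, 0.0218]
eef_rot: [3.136, -0.189, 0.001]
force: [-1.3, -0.5, 3.6]
gripper_width: 0.0109
gripper_force: 69.6
```

{"name": "drive_tool", "arguments": {"motion": [[0,0,0,0,0.2],[0,0,0,0,0.3],[0,0,0,0,0.4],[0,0,0,0,0.5],[0,0,0,0,0.5],[0,0,-0.3,0,0.5],[0,0,-0.7,0,0.5],[0,0,-2,0,0.5],[0,0,-3,0,0.5],[0,0,-4,0,0.5],[0,0,-4,0,0.5],[0,0,-4,0,0.5]]}}

```text
clock: 15.9
ee_pos: [0.502, -0.1147, 0.2038]
eef_rot: [3.136, -0.189, 0.001]
force: [0.9, -0.2, 0.3]
gripper_width: 0.0427
gripper_force: 0.0
```

{"name": "drive_tool", "arguments": {"motion": [[0,3,-3,0,0.5],[0,4,0,0,0.5],[0,4,0,0,0.5],[0,4,0,0,0.5],[0,4,0,0,0.5],[0,3,0,0,0.5],[0,0,0,0,0.5],[0,0,0,0,0.5],[0,0,0,0,0.5]]}}

```text
clock: 16.8
ee_pos: [0.476, -0.3323, 0.2317]
eef_rot: [-3.135, 0.188, 0.0]
force: [0.6, -0.2, -1.0]
gripper_width: 0.0425
gripper_force: 0.0
```

```bash
python3 -c "
from h import *
to(.5,-.2,.2,-.12)
crop('top',180,110,240,180,3.3,'pics/c9.png')"
```

```text
t 16.8 pos [ 0.476  -0.3323  0.2317] yaw -0.1197 down [ 0.     0.001 -1.   ] F [ 0.6  -0.17 -0.97] M [ 0.03  0.01 -0.02] w 0.0425 0.0 j [-0.8   0.32  1.48  0.    1.35  0.89]
shift cm [  0.81 -13.42   3.18] spin 0.0
```

View pics/c9.png

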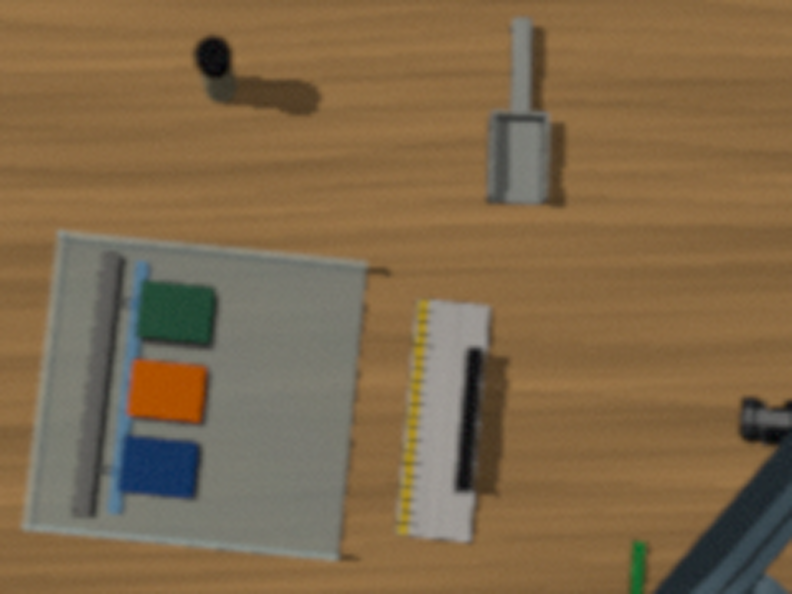

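The ruler lies flat and clear of the tray, from (425,300) to (470,540). The tins are flush on the bar, and the vial and scoop are where they were. The anchor tip at (638,545) is only partly in the crop, but nothing came near it. I'll hand the job in.

```bash
python3 -c "
from bench import env
print(env.sign_off())"
```

```text
the job is handed in; nothing more can be done
None
```

I handed the job in at about 17 s. All three tins look flush and square against the blue bar, which I pressed in about 3 mm, judging by force and travel. The straightedge is lying flat and released on the open side, clear of the tray, and the vial, scoop and anchor were not touched.

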